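Tighten the nut down the pump's bore

TASK

Tighten the square nut at the bottom of the bench pump's deep bore: take the long socket key from its stand, lower it down the bore, feel for the nut's flats under a light press until the socket drops right over it, and turn the nut clockwise, seen from above, until it comes up firm against its stop, without forcing it down or round. Then draw the key out, stand it upright in its stand again, fully down, and let go. Leave the other things on the worktop alone.

Things in the scene. Friction and masses are not known exactly. Their poses are not given: they have to be found in the camera images.
- pump: Bench pump, fixed to the worktop; it may stand left or right of the key's stand. Round aluminium housing, 72 mm across and 98 mm high, open at the top, with a grey motor can (50 mm across, top 67 mm high) behind it, on a foot plate 156 x 92 x 10 mm. Origin on the bore's axis, on the worktop; z up along the bore, x towards the motor.
- bore_mouth (a point): Centre of the open top of the pump's bore, 98 mm above the worktop. The bore is round, 43 mm in diameter, upright, and runs down to the nut.
- nut_top (a point): Point on the bore's axis at the top of the nut, 37 mm above the worktop and 61 mm below the bore's mouth; its axes are the pump's and do not turn with the nut. The nut is greased and square, 20 mm across flats, 20.5 mm high, its top 5 mm bevelled down to 14 mm across. The way its flats point differs from pump to pump and is not given: any angle.
- nut (a joint): Turn of the nut on its thread, rad; grows as it is turned clockwise seen from above; firm stop at 1.2 (tight). It starts 0.7 to 1.1 rad short of the stop. The value says nothing about how the flats stand. A steady drag of 0.10 N m resists turning; at the stop the torque rises sharply: 0.25 N m there is firm enough, and more than 1 N m is forcing it.
- key_bar (a point): Centre of the key's cross bar. The key is one steel piece, 0.3 kg, 165 mm long, standing upright, loose and free to be turned, in its stand. Cross bar on top: 80 mm long (along this point's x), 16 mm thick (along y), 20 mm high, to be gripped across its 16 mm. Below it a 14 mm round shank, and at the bottom a socket 38 mm across and 37 mm long. z is up along the key; its other end is 155 mm below this point.
- key_mouth (a point): Centre of the open lower end of the key's socket, 155 mm straight below key_bar. The socket's square hole is 22 mm across flats and 17 mm deep, its flats parallel to the x and y of the key (cross bar along x). Fully seated, this point lies about 17 mm below nut_top.
- stand: Stand of the key, fixed to the worktop: a round plastic cup, 60 mm across, 58 mm high, with a hole 43 mm in diameter, on a 90 mm square plate. Origin on its axis, on the worktop; z up.
- stand_floor (a point): Centre of the floor of the stand's hole, 10 mm above the worktop and 48 mm below the cup's rim; the key's lower end rests here.
- bushing_mid (a point): Bystander: centre of a brass-coloured flanged bushing, 32 mm across, 24 mm high. Leave alone.
- gear_mid (a point): Bystander: centre of a small pale gear, 33 mm across, 16 mm high. Leave alone.
- tape_roll_mid (a point): Bystander: centre of a roll of masking tape, 66 mm across, 19 mm high. Leave alone.
- key: The long socket key itself: origin at key_mouth, axes as key_bar. Its socket goes over the nut only within about 6 degrees of the nut's flats, at any of the four quarter turns; otherwise it stops on the nut's bevel, 1 to 5 mm below the nut's top, the deeper the nearer it is to the flats. Pressed down off the axis, it is pushed sideways by the bevel.
Mind the look-alikes: they are no part of the job. Leave any orange look-alike of the stand alone.

How it is judged:
By the outcome, as a careful person would: the job done as asked, in the order asked, and still so for the second after the job is handed in, with the robot touching nothing.
It also fails if it takes over 72 s, if anything falls off the work surface, if the arm or the gripper's body presses on something with over 40 N, if the wrist force passes 120 N, or if a joint passes its speed limit or range.

ROBOT

A 6-joint arm with a two-finger parallel gripper is mounted at the origin on a cart in front of the work surface, level with it; the furniture and walls round the work are solid. World frame = base frame: x ahead of the robot, y to its left, z up, the work surface at z = 0. Lengths are in m, angles in degrees, forces in N, time in s.
With the tool pointing down it reaches from about 0.325 to 0.85 m from the base axis. Payload 15.5 kg.
Tool frame: the origin (TCP) lies at the very end of the fingers, on their centre line; the grasp point (between the pads) lies arm.grip_depth behind it (arm.grip_depth is the distance from the TCP to the grasp point, in m); z points along the fingers, y is the line along which they close (so a half turn about z gives the same grasp; the last joint's range is limited). The gripper opens to 91 mm and grips with 3 to 60 N. Pads are 32 mm wide; open, the fingers measure 118 mm over their backs; the gripper's body (76 mm by 178 mm) begins 60 mm behind the grasp point.
Start: joints at [68.211, 28.281, 77.091, -0, 74.628, -5.472], TCP at [0.176, 0.6, 0.214] pointing down, gripper open.
Joint ranges: [-166.48, 166.48], [-47.26, 123.95], [12.59, 153.08], [-70.14, 250.14], [6.76, 159.57], [-176.63, 176.63]. Speed limits (degrees/s): [108.29, 108.29, 147.25, 172.46, 172.46, 172.46].

INTERFACE

Orientations are given as a 3x3 rotation matrix whose columns are the frame's x, y, z axes.
In Python, from rig import arm gives the robot as it stands. Calls block until the motion is done:
- arm.move_to(position, orientation): joint-space move of the TCP to a pose.
- arm.move_l(position, orientation=None, feed=0.15): straight line of the TCP; orientation=None keeps the orientation; feed is the mean speed in m/s.
- arm.move_joints(angles): joint-space move.
- arm.grip(opening): finger opening in m; the grip force is fixed at half the most; returns when the fingers have stopped.
- arm.sleep(seconds).
- arm.solve_ik(position, orientation): joint angles nearest the present ones, or None.
- arm.snapshot(name): name is "scene" or "top"; returns the picture (420x560x3 uint8, red, green, blue); there is no depth.
- arm.get_calibration(name): a dict with "intrinsics" (3x3 intrinsics, pixels), "k1" (the pictures are not rectified: a ray, as slopes to the right and down, at radius r is drawn at 1 + k1 r^2 times it, then the intrinsics apply), "cam_to_world" (4x4, takes a point from camera to world coordinates). Camera axes: x right, y down, z forward; pixel columns grow to the right and rows downward; lengths in m; the calibration is good to about 2 mm. A picture is of the moment at which its call begins. get_calibration takes no time and is no camera call.
A pose or a line that the arm cannot do raises arm.Unreachable and nothing moves.
- arm.sign_off(): hands the job in; it is judged then, once.
Readings, each from a call of its own:
- arm.current_t(): time.
- arm.current_joint_positions(): joint angles.
- arm.current_dq(): joint speeds.
- arm.current_tau(): joint torques, N m.
- arm.current_ee_pos(): TCP position.
- arm.current_tool_rot(): TCP orientation.
- arm.current_force(): force on the tool from outside, world axes, zero at the start.
- arm.current_torque(): the same for the moment, N m.
- arm.current_width(): finger opening in m.
- arm.current_grasp_force(): force on a finger pad.
Only numpy, scipy, OpenCV 4.12 (cv2) and the standard library are available. Lean on these libraries where they do the work, as an engineer would, in place of code of your own. Each camera call takes 0.05 s, during which the arm holds its last target. There are 200 camera calls.

## Working session

There is one attempt and no reset: what is moved stays moved. The work goes in short steps, each a Python script; the robot and the scene stay as the last script left them, time stands still between calls to the robot, and variables do not carry over. Pictures are saved under pics/ and viewed, at most 10 in all, crops included, and the job is handed in when it is done.

```bash
mkdir -p pics; ls; python3 - <<'E'
from rig import arm
import cv2,numpy as np
for n in("scene","top"):
    im=arm.snapshot(n); cv2.imwrite(f"pics/{n}0.png",im[:,:,::-1])
    c=arm.get_calibration(n); print(n,c["intrinsics"],c["k1"],np.round(c["cam_to_world"],4))
print(arm.grip_depth,arm.current_t(),arm.current_tool_rot(),arm.current_force())
E
```

```text
pics
scene [[498.71921301   0.         278.29616373]
 [  0.         498.71921301 211.29170332]
 [  0.           0.           1.        ]] 0.03752040722818945 [[ 0.6603 -0.346   0.6665 -0.114 ]
 [-0.7509 -0.3131  0.5814 -0.3149]
 [ 0.0075 -0.8844 -0.4666  0.5289]
 [ 0.      0.      0.      1.    ]]
top [[406.92850865   0.         281.00816092]
 [  0.         406.92850865 215.61037909]
 [  0.           0.           1.        ]] -0.08975796302784263 [[-0.0156 -0.9993  0.0343  0.4507]
 [-0.9998  0.0161  0.0122  0.199 ]
 [-0.0127 -0.0341 -0.9993  0.9653]
 [ 0.      0.      0.      1.    ]]
0.0188 0.1 [[-9.59733160e-01  2.80912968e-01 -4.06862172e-04]
 [ 2.80913243e-01  9.59732628e-01 -1.01653311e-03]
 [ 1.04921568e-04 -1.08989351e-03 -9.99999401e-01]] [0.55430232 0.09123872 0.21955519]
```

View pics/scene0.png

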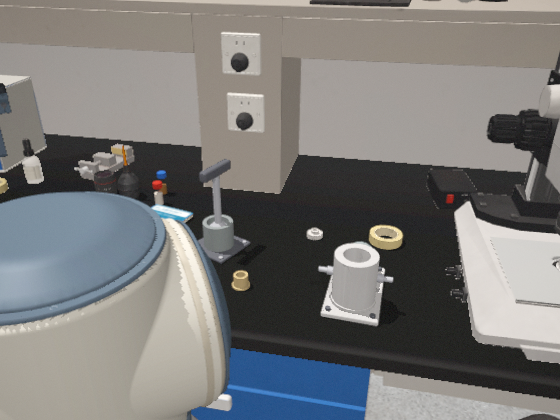

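View pics/top0.png

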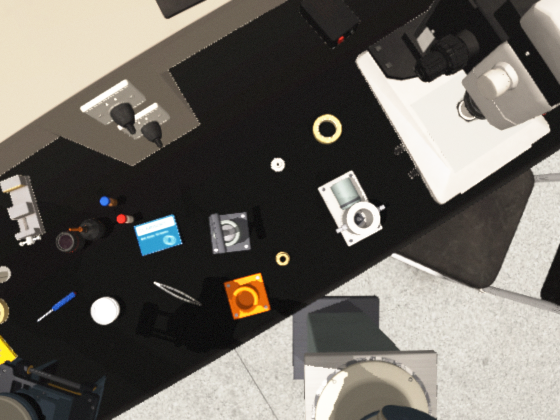

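The top view shows the grey cup with the key at about (230,232), the orange look-alike cup at (248,296), and the pump with its bore at about (360,218). The scene view shows the key bar at (216,170), the cup at (219,235) and the pump mouth at (357,257). The stand I want is the grey one that holds the key. The orange, empty one is the look-alike. I'll confirm this in enlarged crops.

```bash
python3 - <<'E'
import cv2,numpy as np
t=cv2.imread("pics/top0.png");s=cv2.imread("pics/scene0.png")
a=cv2.resize(t[170:320,195:395],None,fx=4,fy=4,interpolation=cv2.INTER_CUBIC)
b=cv2.resize(s[150:330,190:430],None,fx=3.3333,fy=3.3333,interpolation=cv2.INTER_CUBIC)
cv2.imwrite("pics/ct.png",a);cv2.imwrite("pics/cs.png",b)
E
```

```text
(no output)
```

View pics/ct.png

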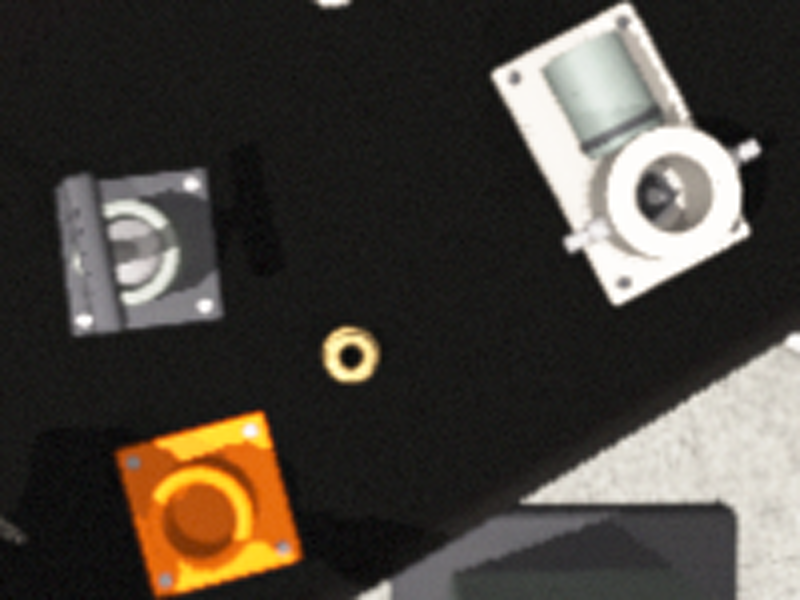

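View pics/cs.png

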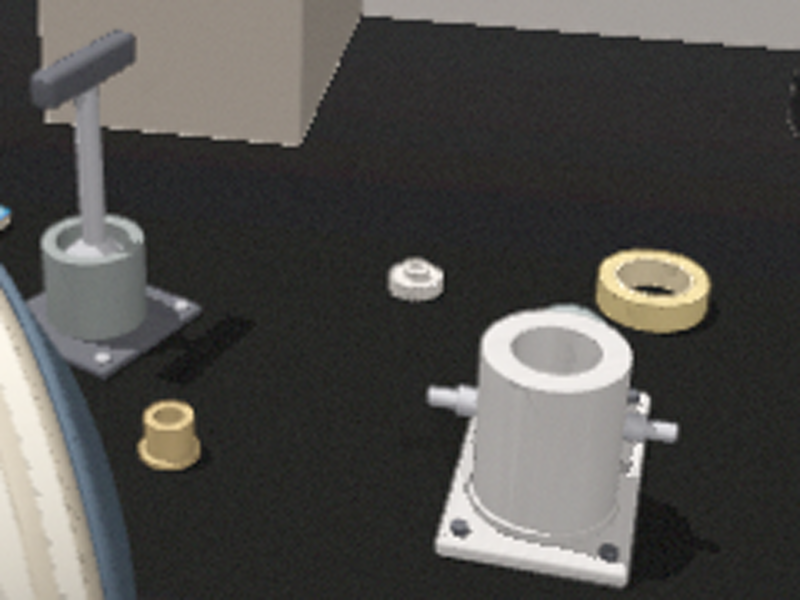

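The crops confirm it. The grey cup holds the key (top crop around (130,252)) and the orange one is empty. Next I'll triangulate the bar, the cup rim and the pump mouth.

```bash
cat > h.py <<'E'
from rig import arm
import numpy as np,cv2
from scipy.optimize import least_squares
C={n:arm.get_calibration(n) for n in("scene","top")}
def proj(n,P):
    c=C[n];T=np.linalg.inv(c["cam_to_world"]);p=np.atleast_2d(P)@T[:3,:3].T+T[:3,3]
    s=p[:,:2]/p[:,2:];r2=(s**2).sum(1,keepdims=True);s=s*(1+c["k1"]*r2)
    return s*c["intrinsics"][0,0]+c["intrinsics"][:2,2]
def tri(ct,cs):  # crop pixels
    pt=(np.array(ct)+.5)/4-.5+[195,170]; ps=(np.array(cs)+.5)/3.3333-.5+[190,150]
    f=lambda P:np.r_[proj("top",P)[0]-pt,proj("scene",P)[0]-ps]
    s=least_squares(f,[.45,.2,.1]);return s.x,s.fun
def onz(ct,z):
    pt=(np.array(ct)+.5)/4-.5+[195,170]
    return least_squares(lambda q:proj("top",[q[0],q[1],z])[0]-pt,[.45,.2]).x
E
python3 - <<'E'
from h import *
np.set_printoptions(precision=4,suppress=True)
for k,a,b in(("bar",(90,253),(84,68)),("cup rim",(127,252),(93,243)),("mouth",(675,193),(557,350))):print(k,*tri(a,b))
pl=[onz(p,.01) for p in((490,72),(630,3),(748,235),(618,305))];print(pl,np.mean(pl,0))
d=np.mean(pl[:2],0)-np.mean(pl[2:],0);print("pump yaw",np.degrees(np.arctan2(d[1],d[0])))
print("stand plate",np.mean([onz(p,.008) for p in((57,183),(207,168),(222,318),(75,335))],0))
a,b=onz((80,178),.17),onz((98,332),.17);print("bar ends",a,b,np.linalg.norm(a-b),np.degrees(np.arctan2(*(a-b)[::-1])))
E
```

```text
bar [0.4476 0.3337 0.1657] [ 0.7403 -0.7873 -1.0039 -0.0724]
cup rim [0.4467 0.3321 0.0558] [ 0.4132 -0.4333 -0.5166 -0.0332]
mouth [0.4737 0.0325 0.0978] [ 0.5755 -0.4457 -0.5372  0.0577]
[array([0.548 , 0.1245]), array([0.5877, 0.041 ]), array([ 0.4496, -0.0256]), array([0.4099, 0.052 ])] [0.4988 0.048 ]
pump yaw 26.73878196257402
stand plate [0.446  0.3324]
bar ends [0.483 0.339] [0.4074 0.331 ] 0.07603920203922371 6.052905724750565
```

```bash
cat >> h.py <<'E'
def R(a):
    a=np.radians(a);c,s=np.cos(a),np.sin(a);return np.array([[c,s,0],[s,-c,0],[0,0,-1.]])
E
python3 - <<'E'
from h import *
for a in(6,186):
  print("stand",a,arm.solve_ik([.447,.333,.146],R(a)))
for a in range(366,-200,-30):
  q=arm.solve_ik([.473,.033,.18],R(a)); print(a,None if q is None else np.round(q,1))
b=[.447,.333];m=[.473,.033];th=np.linspace(0,2*np.pi,60)
circ=lambda c,r,z:np.c_[c[0]+r*np.cos(th),c[1]+r*np.sin(th),0*th+z]
ps=[circ(b,.03,.058),circ(b,.0215,.058),circ(m,.036,.098),circ(m,.0215,.098),circ(m,.0215,.037)]
u=np.r_[np.cos(np.radians(6)),np.sin(np.radians(6))];v=np.r_[-u[1],u[0]]
for z in(.155,.175):
  ps.append(np.array([np.r_[b+sx*.04*u+sy*.008*v,z] for sx,sy in((1,1),(1,-1),(-1,-1),(-1,1),(1,1))]))
out=[]
for n,(x0,y0,x1,y1) in(("top",(205,195,265,260)),("top",(335,190,395,255)),("scene",(190,155,250,255)),("scene",(325,230,390,330))):
  im=cv2.imread(f"pics/{n}0.png");f=300/(y1-y0)
  w=cv2.resize(im[y0:y1,x0:x1],(round((x1-x0)*f),300),interpolation=cv2.INTER_CUBIC)
  for i,p in enumerate(ps):
    if i==4 and n=="scene":continue
    q=(proj(n,p)-[x0,y0]+.5)*f
    cv2.polylines(w,[np.round(q).astype(int)],False,(0,0,255) if i<6 else (0,255,0),1)
  out.append(w)
wd=400
out=[cv2.copyMakeBorder(o,0,0,0,wd-o.shape[1],cv2.BORDER_CONSTANT) for o in out]
cv2.imwrite("pics/ov.png",np.vstack([np.hstack(out[:2]),np.hstack(out[2:])]))
E
```

```text
stand 6 [ 3.05468204e+01  2.73131940e+01  9.14252687e+01 -2.54444375e-14
  6.12615373e+01  1.14546820e+02]
stand 186 [ 3.05468204e+01  2.73131940e+01  9.14252687e+01 -2.54444375e-14
  6.12615373e+01 -6.54531796e+01]
366 [ -3.2  18.7 100.3  -0.   61.   80.8]
336 [ -3.2  18.7 100.3  -0.   61.  110.8]
306 [ -3.2  18.7 100.3  -0.   61.  140.8]
276 [ -3.2  18.7 100.3  -0.   61.  170.8]
246 [  -3.2   18.7  100.3   -0.    61.  -159.2]
216 [  -3.2   18.7  100.3   -0.    61.  -129.2]
186 [ -3.2  18.7 100.3  -0.   61.  -99.2]
156 [ -3.2  18.7 100.3  -0.   61.  -69.2]
126 [ -3.2  18.7 100.3  -0.   61.  -39.2]
96 [ -3.2  18.7 100.3  -0.   61.   -9.2]
66 [ -3.2  18.7 100.3  -0.   61.   20.8]
36 [ -3.2  18.7 100.3  -0.   61.   50.8]
6 [ -3.2  18.7 100.3  -0.   61.   80.8]
-24 [ -3.2  18.7 100.3  -0.   61.  110.8]
-54 [ -3.2  18.7 100.3  -0.   61.  140.8]
-84 [ -3.2  18.7 100.3  -0.   61.  170.8]
-114 [  -3.2   18.7  100.3   -0.    61.  -159.2]
-144 [  -3.2   18.7  100.3   -0.    61.  -129.2]
-174 [ -3.2  18.7 100.3  -0.   61.  -99.2]
```

View pics/ov.png

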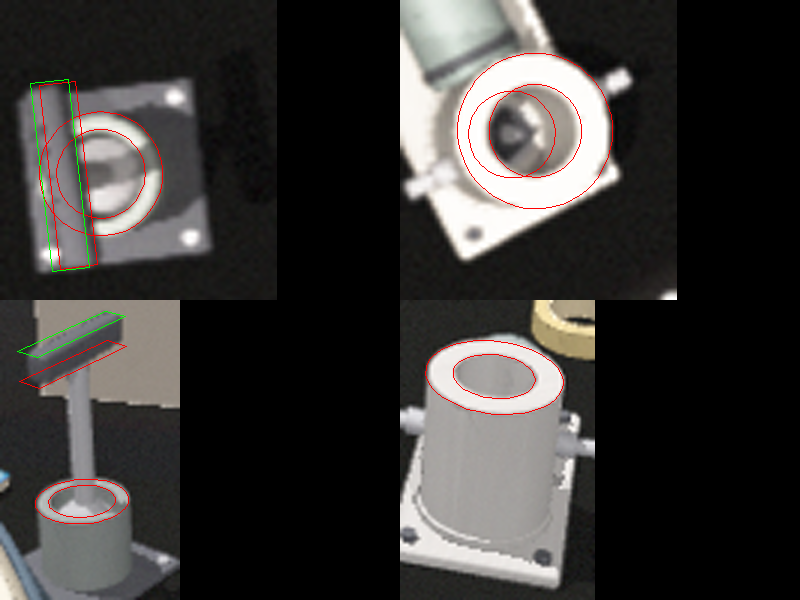

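The overlay fits: the cup rim and pump mouth match in both views, and the bar is within a few millimetres. I'll use tool yaw 186°, which leaves about 275° of clockwise travel on J6. Now to grasp.

```bash
python3 - <<'E'
from h import *
np.set_printoptions(precision=3,suppress=True)
t0=arm.current_t()
arm.move_to([.447,.333,.215],R(186));print(arm.current_t())
arm.move_l([.447,.333,.147],feed=.15);print(arm.current_t(),arm.current_force())
arm.grip(.010);print(arm.current_t(),arm.current_width(),arm.current_grasp_force(),arm.current_force(),arm.current_torque())
im=arm.snapshot("scene");im2=arm.snapshot("top")
cv2.imwrite("pics/g.png",np.hstack([cv2.resize(im[100:280,140:300],(533,600)),cv2.resize(im2[180:280,180:224],(264,600))])[:,:,::-1])
E
```

```text
1.5167
2.1167 [ 0.254 -0.353  1.139]
3.25 0.015494709511409204 29.998697340488434 [-0.295 -0.286  0.786] [-0.029 -0.039  0.002]
```

View pics/g.png

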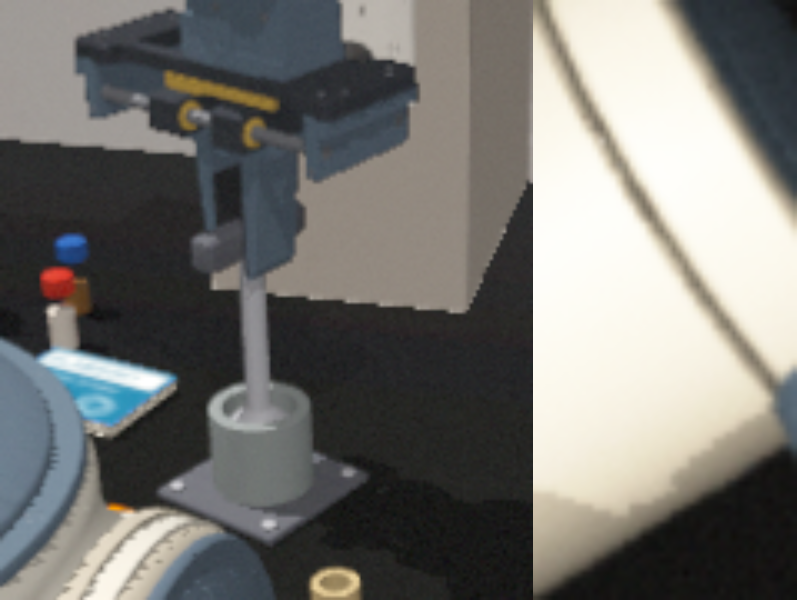

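The scene crop shows the fingers closed on the bar, with the key upright in the cup. I'll lift it and carry it above the bore.

```bash
python3 - <<'E'
from h import *
np.set_printoptions(precision=3,suppress=True)
arm.move_l([.447,.333,.262],feed=.15);print(arm.current_t(),arm.current_force(),arm.current_torque())
arm.move_to([.4735,.033,.262],R(186));print(arm.current_t(),arm.current_ee_pos(),arm.current_force(),arm.current_torque(),arm.current_width())
im=arm.snapshot("scene");w=cv2.resize(im[80:280,290:450],(480,600),interpolation=cv2.INTER_CUBIC)[:,:,::-1].copy()
th=np.linspace(0,2*np.pi,60);m=[.4735,.033]
for r,z,c in((.019,.125,(0,0,255)),(.019,.162,(0,0,255)),(.0215,.098,(0,255,0)),(.007,.25,(0,0,255))):
  q=(proj("scene",np.c_[m[0]+r*np.cos(th),m[1]+r*np.sin(th),0*th+z])-[290,80]+.5)*3
  cv2.polylines(w,[np.round(q).astype(int)],False,c,1)
cv2.imwrite("pics/b.png",w)
E
```

```text
4.2667 [-0.874  0.242 -3.11 ] [ 0.033 -0.016 -0.05 ]
5.4167 [0.474 0.034 0.262] [ 0.346  0.127 -3.293] [-0.011 -0.004  0.039] 0.01602864485606454
```

View pics/b.png

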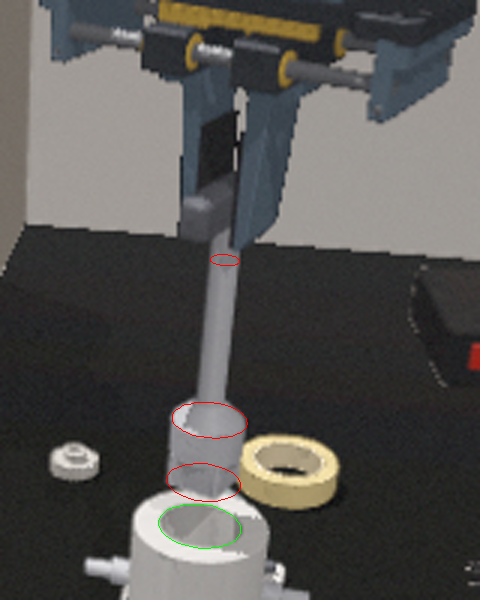

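Key and bore line up to about 1 mm in this view. Now a guarded descent.

```bash
cat >> h.py <<'E'
F0=np.array([0.,0,-3.2])
def F(n=3):
    fs=[]
    for _ in range(n): fs.append(arm.current_force()); 
    return np.mean(fs,0)-F0
def down(xy,z,zmin,step,a,fmax,feed=.03):
    while z>zmin+1e-6:
        z=max(z-step,zmin);arm.move_l([*xy,z],R(a),feed=feed);f=F()
        if abs(f[2])>fmax or np.hypot(*f[:2])>8:break
    return z,f
E
python3 - <<'E'
from h import *
np.set_printoptions(precision=3,suppress=True)
xy=[.4735,.033]
for zs,ze,st,fd in((.262,.226,.006,.06),(.226,.178,.008,.08),(.178,.168,.001,.02)):
    z,f=down(xy,zs,ze,st,186,4,fd);print(arm.current_t(),z,arm.current_ee_pos(),f,arm.current_torque())
    if z>ze+1e-6:break
E
```

```text
6.9667 0.226 [0.473 0.033 0.226] [-0.092 -0.282  0.891] [ 0.044  0.01  -0.023]
8.4667 0.178 [0.473 0.033 0.178] [-0.371  0.237  1.753] [ 0.023 -0.032 -0.025]
10.4667 0.16999999999999998 [0.474 0.033 0.17 ] [1.512 0.708 8.83 ] [-0.001 -0.526 -0.02 ]
```

```bash
python3 - <<'E'
from h import *
np.set_printoptions(precision=3,suppress=True)
xy=np.array([.4742,.0333]);a=186
arm.move_l([*xy,.1735],R(a),feed=.03)
for i in range(5):
    z,f=down(xy,.1735,.167,.0008,a,4,.03)
    print(round(arm.current_t(),2),a,round(z,4),f,arm.current_torque())
    if z<.1675:break
    a-=6;arm.move_l([*xy,.1735],R(a),feed=.03)
E
```

```text
11.73 186 0.1703 [1.268 0.02  6.773] [-0.183 -0.265  0.023]
12.99 180 0.1703 [ 0.54  -1.4    7.178] [-0.402 -0.194 -0.041]
14.25 174 0.1703 [ 0.828 -1.559  7.264] [-0.586 -0.248 -0.058]
15.51 168 0.1703 [ 0.93  -2.208  7.441] [-0.798 -0.296  0.002]
16.77 162 0.1703 [ 0.119 -3.502  4.65 ] [-0.942 -0.318  0.004]
```

```bash
cat > search.py <<'E'
from h import *
import sys
np.set_printoptions(precision=2,suppress=True)
def search(xy,z,a,da,n,k=.0002):
    arm.move_l([*xy,z],R(a),feed=.03)
    for i in range(n):
        f=F();tq=arm.current_torque()
        print(round(arm.current_t(),2),a,round(z,4),np.round((np.array(xy)-[.4735,.033])*1e3,2),f,tq)
        if z<.1675 or f[2]>18:break
        xy=xy+np.clip(k*f[:2],-.0004,.0004)
        z-=np.clip((6-f[2])*.00015,-.0005,.0008)
        a+=da;arm.move_l([*xy,z],R(a),feed=.03)
    return xy,z,a
E
python3 - <<'E'
from search import *
search(np.array([.4742,.0326]),.1703,160,-4,14)
E
```

```text
17.28 160 0.1703 [ 0.7 -0.4] [ 0.9  -2.19  2.89] [-0.7  -0.44 -0.  ]
17.53 156 0.1698 [ 0.88 -0.8 ] [ 1.05 -1.89  4.25] [-0.52 -0.24 -0.04]
17.78 152 0.1696 [ 1.09 -1.18] [-0.15 -0.68  4.16] [-0.46 -0.16 -0.07]
18.03 148 0.1693 [ 1.06 -1.31] [ 0.15 -1.51  2.08] [-0.49 -0.15 -0.02]
18.28 144 0.1687 [ 1.09 -1.62] [-0.11 -1.24  1.76] [-0.36 -0.03 -0.04]
18.53 140 0.1681 [ 1.07 -1.86] [ 0.25 -0.12 -0.35] [-0.26  0.01  0.04]
18.78 136 0.1673 [ 1.12 -1.89] [ 0.65  0.38 -0.  ] [-0.01  0.   -0.05]
```

The key is dropping with almost no force at about 136–140°. I'll lower it to seat.

```bash
python3 - <<'E'
from search import *
xy=np.array([.4735+.00112,.033-.00189])
z,f=down(xy,.1673,.1555,.001,136,6,.03)
print(arm.current_t(),z,f,arm.current_torque(),arm.current_ee_pos())
E
```

```text
21.5333 0.1563 [-1.66 -0.74 10.3 ] [-0.05  0.41  0.01] [0.47 0.03 0.16]
```

```bash
python3 - <<'E'
from search import *
xy=np.array([.4735+.00112,.033-.00189]);a=136.;z=.1567
for i in range(70):
    a-=3 if a>136-36 else 1
    arm.move_l([*xy,z],R(a),feed=.03)
    f=F();t=np.mean([arm.current_torque()[2] for _ in range(3)])
    print(round(arm.current_t(),2),a,f,round(t,3),end=' | ')
    xy=xy+np.clip(.0001*f[:2],-.0002,.0002)
    if f[2]>12:z+=.0003
    if abs(t)>.36:break
print(z,xy,arm.current_width())
E
```

```text
21.78 133.0 [-0.04  0.15  5.11] 0.004 | 22.03 130.0 [-0.1  -1.14  6.38] 0.054 | 22.28 127.0 [-2.46 -1.35  8.67] 0.048 | 22.53 124.0 [-2.43 -2.    8.07] 0.066 | 22.78 121.0 [-1.42 -1.81  8.23] 0.042 | 23.03 118.0 [-1.85 -1.9   8.21] 0.009 | 23.28 115.0 [-1.94 -1.42  8.11] 0.054 | 23.53 112.0 [-1.78 -1.11  8.26] -0.015 | 23.78 109.0 [-1.08 -0.95  8.57] -0.009 | 24.03 106.0 [-2.28 -1.07  8.4 ] 0.027 | 24.28 103.0 [-0.56  0.09  8.38] 0.006 | 24.53 100.0 [-1.71 -0.74  8.88] 0.03 | 24.78 99.0 [-1.05 -0.79  8.6 ] 0.055 | 25.03 98.0 [ 0.12 -0.25  9.39] 0.064 | 25.28 97.0 [-1.88 -0.28  8.32] 0.069 | 25.53 96.0 [-0.53  0.19  8.68] 0.15 | 25.78 95.0 [-1.39  0.13  8.52] 0.084 | 26.03 94.0 [-0.83 -0.04  8.49] 0.033 | 26.28 93.0 [-0.15  0.46  7.7 ] 0.062 | 26.53 92.0 [-0.39 -0.1   8.13] 0.012 | 26.78 91.0 [-0.33  0.3   8.09] 0.103 | 27.03 90.0 [-1.   -0.49  8.57] 0.106 | 27.28 89.0 [-1.69  0.84  8.24] 0.069 | 27.53 88.0 [-0.46 -0.12  7.79] -0.004 | 27.78 87.0 [-0.36 -0.38  7.83] 0.061 | 28.03 86.0 [-0.1  -0.31  8.01] 0.045 | 28.28 85.0 [0.96 0.98 7.9 ] 0.07 | 28.53 84.0 [-0.45 -0.46  9.39] 0.063 | 28.78 83.0 [-0.8   0.02  8.67] 0.024 | 29.03 82.0 [-0.59 -0.52  9.15] 0.047 | 29.28 81.0 [0.58 0.62 8.35] 0.004 | 29.53 80.0 [-0.32 -0.28  8.56] 0.061 | 29.78 79.0 [ 0.01 -0.13  9.71] 0.051 | 30.03 78.0 [-1.43  0.22  8.56] 0.09 | 30.28 77.0 [0.24 0.16 8.53] 0.063 | 30.53 76.0 [-0.65 -1.18  9.03] 0.068 | 30.78 75.0 [-0.42  0.16  9.28] 0.072 | 31.03 74.0 [-0.33  0.31  9.06] 0.204 | 31.28 73.0 [-0.73 -0.42  9.49] 0.292 | 31.53 72.0 [-0.49  0.11  9.12] 0.651 | 0.1567 [0.47 0.03] 0.0156353452779606
```

The nut came up firm at 0.65 N m. I'll ease back inside the socket's play, draw the key out and go over the stand.

```bash
python3 - <<'E'
from search import *
p=np.array(arm.current_ee_pos());xy=p[:2]
arm.move_l([*xy,.1567],R(75.5),feed=.03);print(F(),arm.current_torque())
for z in(.162,.170,.185,.21,.262):
    arm.move_l([*xy,z],R(75.5),feed=.06);print(round(arm.current_t(),2),z,F())
arm.move_to([.447,.333,.262],R(186));print(arm.current_t(),F(),arm.current_torque(),arm.current_width(),arm.current_ee_pos())
im=arm.snapshot("scene");w=cv2.resize(im[60:280,140:300],(436,600),interpolation=cv2.INTER_CUBIC)[:,:,::-1].copy()
th=np.linspace(0,2*np.pi,60);m=[.447,.333]
for r,z,c in((.019,.125,(0,0,255)),(.019,.162,(0,0,255)),(.0215,.058,(0,255,0))):
  q=(proj("scene",np.c_[m[0]+r*np.cos(th),m[1]+r*np.sin(th),0*th+z])-[140,60]+.5)*2.727
  cv2.polylines(w,[np.round(q).astype(int)],False,c,1)
cv2.imwrite("pics/s.png",w)
E
```

```text
[-0.31  0.16  7.86] [-0.07  0.2   0.03]
32.03 0.162 [0.9  0.96 1.41]
32.32 0.17 [-0.29  0.37  0.41]
32.72 0.185 [-0.27 -0.47 -0.16]
33.28 0.21 [-0.18  0.46 -0.98]
34.3 0.262 [-0.99 -0.17 -0.19]
35.5583 [ 0.23  0.56 -0.34] [0.01 0.   0.03] 0.015679923202611676 [0.45 0.33 0.26]
```

View pics/s.png

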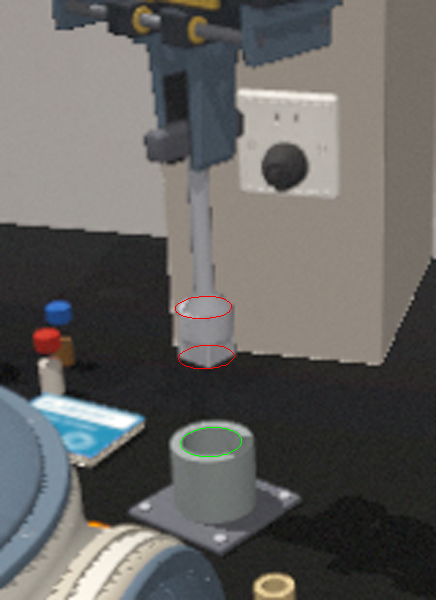

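The key hangs upright over the cup. Now I'll lower it, guarded.

```bash
python3 - <<'E'
from search import *
xy=[.447,.333]
for zs,ze,st,fd in((.262,.196,.011,.1),(.196,.151,.009,.08),(.151,.1445,.0007,.03)):
    z,f=down(xy,zs,ze,st,186,4,fd);print(arm.current_t(),z,f,arm.current_torque())
    if z>ze+1e-6:break
E
```

```text
37.1583 0.196 [ 0.34 -0.01 -0.69] [ 0.04  0.04 -0.02]
38.45 0.151 [0.41 0.54 0.1 ] [0.04 0.06 0.03]
40.2 0.14609999999999995 [-1.79 -1.11 14.99] [-0.29  0.59 -0.  ]
```

```bash
python3 - <<'E'
from search import *
arm.move_l([.447,.333,.1466],R(186),feed=.03);print(F())
arm.grip(.06);print(arm.current_t(),F())
arm.move_l([.447,.333,.24],feed=.15)
arm.move_joints([68.211, 28.281, 77.091, 0, 74.628, -5.472]);print(arm.current_t())
a,b=arm.snapshot("scene"),arm.snapshot("top")
cv2.imwrite("pics/e.png",np.hstack([cv2.resize(a[150:330,190:430],(480,360)),cv2.resize(b[170:320,195:340],(320,360))])[:,:,::-1])
E
```

```text
[-1.05 -0.03  9.73]
41.2583 [ 0.73 -0.34  2.98]
43.4583
```

View pics/e.png

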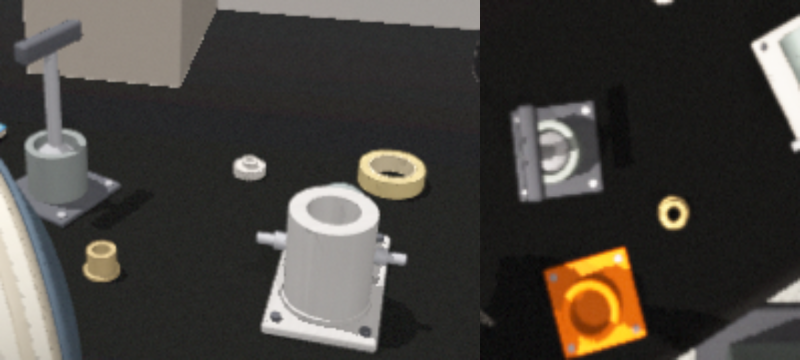

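The key stands upright and fully down in the grey stand, and everything else is where it was. Handing in.

```bash
python3 -c "
from rig import arm
print(arm.sign_off())"
```

```text
the job is handed in; nothing more can be done
None
```

Job handed in at about 43 s: the nut was turned clockwise until firm at its stop (about 0.65 N m), the key is back upright and fully down in its grey stand and released, and the other things on the worktop were left alone.

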